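Key the brass cog onto the dividing head

ROBOT

A 6-joint arm with a two-finger parallel gripper is mounted at the origin on the work surface. World frame = base frame: x ahead of the robot, y to its left, z up, the work surface at z = 0. Lengths are in mm, angles in degrees, forces in N, time in s.
With the tool pointing down it reaches from about 225 to 725 mm from the base axis. Payload 3.1 kg.
Tool frame: the origin (TCP) lies midway between the tips of the shut fingers; the grasp point (between the pads) lies 19 mm behind it (ctrl.grasp_offset is the distance from the TCP to the grasp point, in mm); z points along the fingers, y is the line along which they close (so a half turn about z gives the same grasp; the last joint's range is limited). The gripper opens to 85 mm and grips with 20 to 120 N. Pads are 22 mm wide; open, the fingers measure 114 mm over their backs; the gripper's body (76 mm by 85 mm) begins 54 mm behind the grasp point. The pads swing forward as they close: fully open they stand 13 mm farther back than shut.
Start: joints at [56.161, 2.75, 5.684, 92.934, 0, 82.678], TCP at [234.395, 469.762, 231.312] pointing down, gripper open.
Joint ranges: [-166.93, 166.93], [-56.73, 111.36], [-69.38, 81.34], [-121.58, 131.49], [-85.45, 84.26], [-180, 180]. Speed limits (degrees/s): [159.86, 159.86, 180, 180, 180, 180].

INTERFACE

Orientations are given as [roll, pitch, yaw] about the fixed x, y, z axes, in that order (R = Rz(yaw) Ry(pitch) Rx(roll)).
In Python, from bench import ctrl gives the robot as it stands.
- The arm moves only by the tool drive_tool, never from a script. Its argument "steps" is a list of rows, each a list of 3 entries, a list of its own where there are three numbers: the closure, from -1 (fully open) to 1 (shut), so that 0 is half open, then the shift along the tool's x, y, z normalised to -1 to 1, where 1 is 40 mm, then the turn about the tool's z normalised to -1 to 1, where 1 is 0.1 rad. A call has 1 to 20 rows; each row shifts and turns the commanded pose from where the row before left it, along the tool's axes as they then stand; what a row does not reach is not made up. A row lasts 1/10 s, in which the tool goes at most 50 mm and 8.59 degrees, less where a joint would pass 70% of its speed; a pose out of reach is approached as far as the arm can. A call with a number of a shift or a turn outside -1 to 1 is refused whole. A call with a gripper value outside its range is refused whole. The fingers move at their own pace and stop on an object; "squeeze" is the grip in N (left out, the last holds). Time passes only in rows, so rows that do not move let the fingers close. It gives the time, the measured TCP pose, the force, the opening and the grip force at its end, in the units of the state.
- ctrl.state(): the state, without advancing time (a new reading comes with each control period).
- ctrl.capture(name): name is "side" or "top"; returns a dict with "image" (420x560x3 uint8, red, green, blue), "mtx" (3x3 intrinsics, pixels), "rvec" (rotation vector, rad) and "tvec" (3), from world to camera coordinates, as OpenCV has them. Camera axes: x right, y down, z forward; pixel columns grow to the right and rows downward; lengths in mm; the calibration is good to about 2 mm. A picture is of the moment at which its call begins. There is no depth.
- ctrl.hand_in(): hands the job in; it is judged then, once.
The state is a dict: "time": time; "qpos": joint angles; "joint_velocities": joint speeds; "effort": joint torques, N m; "eef_pos": TCP position; "tcp_rot": TCP orientation; "wrist_force": force on the tool from outside, world axes, zero at the start; "moment": the same for the moment, N m; "grip_width": finger opening in mm; "gripper_force": force on a finger pad.
Only numpy, scipy, OpenCV 4.12 (cv2) and the standard library are available. Lean on these libraries where they do the work, as an engineer would, in place of code of your own. Each camera call takes 0.05 s, during which the arm holds its last target. There are 200 camera calls.

TASK

Fit the brass cog onto the splined spindle of the green dividing head: turn it until its slot finds the master spline, slide it fully home against the sloping face, and only then push the red keeper past its centre so that it snaps over the cog's rim. Leave the steel cog and the other things on the bench where they are.

Things in the scene. Friction and masses are not known exactly. Their poses are not given: they have to be found in the camera images.
- brass_cog_mid (a point): Centre (22 mm above the underside) of the brass cog, about 0.3 kg, flat on the bench, collar up. Toothed rim 69 mm across, 12 mm thick; square collar 38 x 38 mm, sides along x and y, 12 to 44 mm above the underside. 21.6 mm bore right through with one master slot, 7 mm wide, reaching 15 mm from the axis, on the +x side (red dot on the collar's top). z: bore axis, out of the collar.
- steel_cog_mid (a point): The same point of the spare steel cog: same shape, grey; it is not wanted.
- hub_root (a point): Where the spindle's axis meets the sloping face of the green dividing head (fixed, 190 mm square, 150 mm high), 85 mm above the bench. z: spindle axis, square to the face, leaning 30 degrees from vertical towards the robot; x up the slope, y level. A cog is home when its underside lies on this face, which reaches 52 mm up and down the slope, 51 mm to +y and 114 mm to -y.
- hub_tip (a point): Outer end of the steel spindle, on its axis, 52 mm from hub_root; axes as hub_root. The spindle is 20 mm thick, its last 9 mm tapering to 12 mm. It is braked and does not turn under hand force.
- spline_end (a point): Point on the spindle's axis level with the outer end of its one master spline, 32 mm from hub_root; axes as hub_root. From here to the tip it is plain. The spline is 5 mm wide and reaches 14 mm from the axis; it points within 0.7 rad (40 degrees) either side of +x, and where is not measured: feel or look for it. In the slot it has about 0.08 rad of play each way.
- keeper_pad (a point): White mark on the upper side of the red keeper's arm, 32 mm from its pivot: push here. Moves with the arm. The arm is 22 mm wide, 6 mm thick and 47 mm long from the pivot towards the spindle.
- keeper_pivot (a point): Pivot of the keeper: 75 mm to -y of hub_root and 17.5 mm out from the face; the pivot's line is the x axis (axes as hub_root). Open, the arm rises 0.8 rad off the face, its tip 42 mm from the spindle's axis and 53 mm out from the face; over, it lies along the face 2.5 mm above the rim of a cog that is home.
- keeper (a joint): Angle of the red keeper: 0 open (arm raised), 0.8 over (arm down across the cog's rim). A spring holds it at either end and flips it at 0.4; it needs about 12 N at the white mark, square to the face, to start it.
- blocks: Stack of steel blocks, 60 mm square and 42 mm high; origin under its centre. A bystander.
- bowl: Small steel bowl, 90 mm wide and 30 mm high; origin under its centre. A bystander.
- handpiece: Rotary handpiece lying along its x axis, 140 mm long and 18 mm thick; origin on the bench 60 mm from its rear end. A bystander.
- bench_block: Square steel bench block, 75 mm by 75 mm, 22 mm high; origin under its centre. A bystander.
- jar: Brown stoneware jar with a black cap, 56 mm wide and 60 mm high; origin under its centre. A bystander.
- hammer: Hammer lying on the bench along its x axis. A bystander.
- pin: Wooden bench pin, 110 mm by 60 mm by 18 mm; origin under its centre. A bystander.
There are look-alikes about, which are no part of the job. Of the things shaped like the part that bears brass_cog_mid, the brass one is meant.

How it is judged (in metres and radians):
On the way, in this order (a step that is already met when the one before it is completed fails the run):
1. the brass cog is fully home on the spindle (within 3 mm of the face) while the keeper is still open (z of brass_cog_mid in the frame of hub_root between 0.015 and 0.025 m and distance between brass_cog_mid and hub_root below 0.026 m and angle between the z axis of brass_cog_mid and the z axis of hub_root, either way round below 0.12 rad and value of joint keeper below 0.25 rad), for 0.2 s.
2. the keeper has snapped over (value of joint keeper above 0.7 rad), for 0.2 s.
At the end, for the whole second after the job is handed in: The brass cog is on the spindle with its underside within 3 mm of the face and its bore in line with the spindle (0.12 rad), at rest, and the keeper is over (joint above 0.7) (z of brass_cog_mid in the frame of hub_root between 0.015 and 0.025 m and distance between brass_cog_mid and hub_root below 0.026 m and angle between the z axis of brass_cog_mid and the z axis of hub_root, either way round below 0.12 rad and value of joint keeper above 0.7 rad and linear speed of brass_cog below 0.02 m/s); the robot touches nothing.
It fails at once if the steel cog is moved by more than 20 mm (distance of steel_cog_mid from where it was at the start of the episode above 0.02 m).
It fails at once if a bystander is moved by more than 20 mm (distance of any of blocks, bowl, handpiece, bench_block, jar, hammer, pin from where it was at the start of the episode above 0.02 m).
It also fails if it takes over 58 s, if anything falls off the work surface, if the arm or the gripper's body presses on something with over 40 N, if the wrist force passes 120 N, or if a joint passes its speed limit or range.

## Working session

There is one attempt and no reset: what is moved stays moved. The work goes in short steps, Python scripts to look and compute and a tool call to move; the robot and the scene stay as the last step left them, time stands still between calls to the robot, and variables do not carry over. Pictures are saved under pics/ and viewed, at most 10 in all, crops included, and the job is handed in when it is done.

Besides the shell and the picture viewer there is one more tool, called after "Emit:" as name(argument=value, ...), one argument or row to a line, values as JSON. drive_tool: Moves the arm, as the interface text tells. Scaled input: -1 to 1 covers 40 mm each way for a shift and 0.1 rad each way for a turn. Its arguments: {"type":"object","properties":{"steps":{"type":"array"},"squeeze":{"type":"number"}},"required":["steps"]}

```bash
ls; mkdir -p pics; python3 - <<'E'
from bench import ctrl
import cv2,pickle
print(ctrl.state(), ctrl.grasp_offset)
for n in("side","top"):
    c=ctrl.capture(n); pickle.dump(c,open(n+".pkl","wb"))
    cv2.imwrite(f"pics/{n}0.png",c["image"][:,:,::-1]); print(n,c["mtx"],c["rvec"],c["tvec"])
E
```

```text
pics
{'time': 0.0, 'qpos': array([ 5.61597282e+01,  2.79274341e+00,  5.59086908e+00,  9.29340006e+01,
       -7.62476840e-04,  8.26773391e+01]), 'joint_velocities': array([-0.01493986,  0.02030106,  0.0254366 ,  0.0513059 , -0.08280238,
        0.00328381]), 'effort': array([-4.63633678e-04, -3.38783240e+01,  3.20015430e+01,  2.02487380e-02,
       -2.51143647e-04, -1.80148947e-05]), 'eef_pos': array([234.06785832, 469.24148214, 230.11201963]), 'tcp_rot': array([-1.79865136e+02, -1.65619254e-02,  1.53482370e+02]), 'wrist_force': array([0.17391524, 0.49635074, 0.31440163]), 'moment': array([-0.00366301,  0.02256142, -0.07551039]), 'gripper_force': 0.0, 'grip_width': 85.368751252325} 18.700000000000003
side [[389.14935111   0.         281.31077699]
 [  0.         389.14935111 211.0694082 ]
 [  0.           0.           1.        ]] [ 2.18299553 -0.49662453  0.25311836] [-496.11070239  242.45363738  946.88818355]
top [[445.79162821   0.         277.45351131]
 [  0.         445.79162821 210.1643053 ]
 [  0.           0.           1.        ]] [ 2.15116424 -2.20243907  0.10678154] [  24.91284082  564.27695432 1211.36399193]
```

View pics/side0.png

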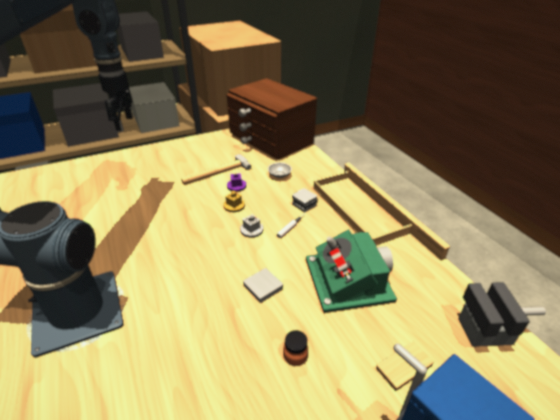

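View pics/top0.png

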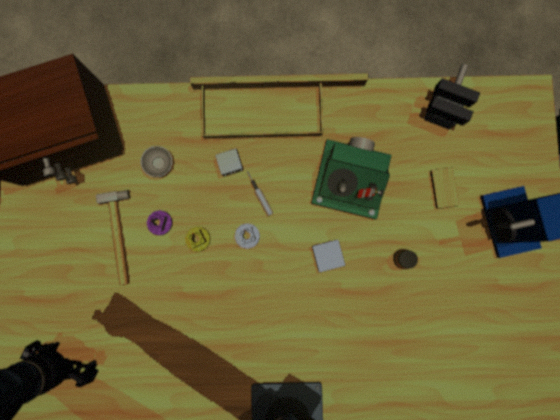

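The side view shows three cog-shaped things: purple (236,183), brass-yellow (234,201) and grey steel (252,227). In the top view they are at (159,222), (198,239) and (247,236). The green head is at top (350,180) and side (350,268), with the red keeper to its -y side. I choose the yellow one and check it in a close crop.

```bash
cat > h.py <<'E'
import numpy as np,cv2,pickle
from scipy.optimize import least_squares
def load(n): return pickle.load(open(n+".pkl","rb"))
def proj(c,P): return cv2.projectPoints(np.float64(P).reshape(-1,1,3),c["rvec"],c["tvec"],c["mtx"],None)[0].reshape(-1,2)
def plane(c,uv,z):
    R=cv2.Rodrigues(c["rvec"])[0]; d=R.T@np.linalg.solve(c["mtx"],[*uv,1]); o=-R.T@np.ravel(c["tvec"]); return o+d*(z-o[2])/d[2]
def tri(a,ua,b,ub): return least_squares(lambda P:np.r_[proj(a,P)[0]-ua,proj(b,P)[0]-ub],[450,0,50])
def crop(c,x,y,w,h,k): return cv2.resize(c["image"][y:y+h,x:x+w,::-1],None,fx=k,fy=k,interpolation=cv2.INTER_CUBIC)
E
python3 - <<'E'
from h import *
s,t=load("side"),load("top")
a=np.hstack([crop(t,170,205,100,65,4),crop(s,205,165,100,65,4)])
b=np.hstack([crop(t,310,130,85,90,4),crop(s,305,225,100,90,4)])[:,:740]
b=np.pad(b,((0,0),(0,60),(0,0)))
cv2.imwrite("pics/crop1.png",cv2.resize(np.vstack([a,b]),(750,581)) if 0 else np.vstack([a,b])[:600])
print(plane(t,(198,239),44),plane(s,(234,201),22),plane(t,(247,236),44),plane(t,(159,222),44))
E
```

```text
[489.4346364  229.39052266  44.        ] [492.63126853 234.60886455  22.        ] [494.43282227  96.21804651  44.        ] [538.19452633 335.20414809  44.        ]
```

View pics/crop1.png

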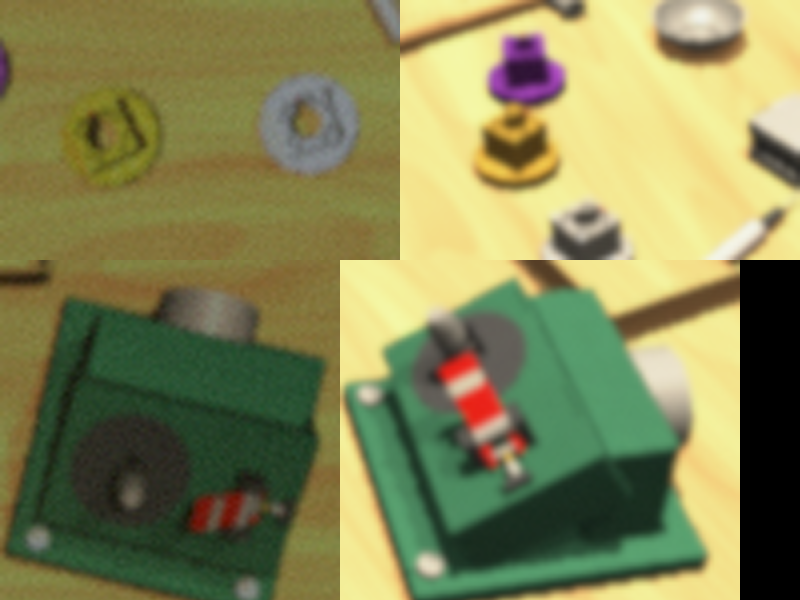

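The crop confirms that the yellow one is the brass cog: square collar, between the purple and steel ones. Moves can only turn about tool z, so I'll test in free air what over-reaching does to the tool's tilt. Over-reaching outward (tool +y is radial here) should tip the fingers outward, which is the 30° lean I need.

Emit:
drive_tool(
  steps=[
    [-1, [0, 1, 0], 0],
    [-1, [0, 1, 0], 0],
    [-1, [0, 1, 0], 0],
    [-1, [0, 1, 0], 0],
    [-1, [0, 1, 0], 0],
    [-1, [0, 1, 0], 0],
    [-1, [0, 1, 0], 0],
  ],
)

```text
time: 0.8
eef_pos: [348.1, 696.8, 229.4]
tcp_rot: [179.7, 0.0, 153.5]
wrist_force: [0.8, 1.1, 1.2]
grip_width: 85.4
gripper_force: 0.0
```

```bash
python3 - <<'E'
from h import *
s,t=load("side"),load("top")
# brass mask (yellow)
for n,c,(x0,y0,x1,y1) in(("s",s,(215,180,255,215)),("t",t,(180,222,218,258))):
    im=c["image"][y0:y1,x0:x1]; hsv=cv2.cvtColor(im,cv2.COLOR_RGB2HSV); print(n)
    r=im[:,:,0].astype(int)-im[:,:,1]
    print(r[::2,::2] if n=="s" else (im[8:28,8:30,0]))
# head geometry
scr=[plane(t,p,10) for p in((319.5,199.5),(372,212))]; print(scr,np.degrees(np.arctan2(*(scr[0]-scr[1])[:2])))
r=tri(t,(342.5,187.0),s,(330,240)); print("tip",r.x,r.fun)
E
```

```text
s
[[-1 -2 -2 -2 -1  2  9 35 44 45 41 39 38 41 46 23 11  8  8 11]
 [ 0 -2 -2 -2 -1  3 32 71 54 30 27 28 29 52 88 60 15 11  8  6]
 [ 4 -1 -2 -2 -2  4 51 86 62 30 28 31 32 47 89 63 13 12 10  7]
 [ 7  1 -2 -2 -2  3 46 88 70 50 54 65 69 74 84 38 10 11 13 10]
 [10  5 -1 -2 -2  1 19 53 71 77 84 86 79 66 43 15  6  8 12 13]
 [13  8  2 -2 -2 -2  1  9 25 40 45 44 31 20 20 12  7  7 10 14]
 [19 12  6 -1 -3 -2  1  8 34 45 46 46 33 21 13 12  9  6  9 13]
 [19 18 12  4 -1  1 12 34 37 30 34 48 36 21 13 12 11  8  8 11]
 [14 18 18 13  7 16 41 46 36 29 36 48 42 32 17 11 12 10  8 10]
 [10 15 18 17 15 18 27 40 47 47 43 36 26 24 19 13 11 12  9 10]
 [ 7 11 16 16 16 26 19 21 29 33 25 21 20 24 28 17 12 13 10  9]
 [ 6  9 14 17 23 44 22 19 19 20 20 20 22 34 42 19 15 12 13 10]
 [ 6  6 11 18 33 45 36 23 20 20 20 23 35 46 45 22 17 13 12 11]
 [ 8  7  7 16 40 44 38 42 30 25 29 44 43 44 40 20 12 16 12 12]
 [ 6  8  6  8 36 38 46 41 41 46 46 49 48 34 20 12  9 13 14 12]
 [ 7  6  8  6 13 27 28 30 31 34 32 28 20 13  8  7  8  9 14 13]
 [13  7  6  7  7 13 27 31 24 17 12 14 11  5  4  4  7  7  9 14]
 [18 12  6  7  7  8 15 21 2
[... 1425 characters left out ...]
110 113]
 [128 139 133 129 126 121 113 103 104 106  99 102 110 120 125 132 136 133
  117 112 115 120]
 [132 129 136 129 124 122 110  99 101 102 111 116 120 127 128 134 134 125
  120 105 118 129]
 [129 128 126 135 120 109 102 101 112 115 122 127 130 127 130 125 120 123
  111 113 124 128]
 [127 128 125 125 123 114 113 119 124 128 139 132 127 126 121 115 118 116
  117 116 130 137]
 [133 132 126 126 123 122 127 126 129 128 133 126 127 116 117 101 109 120
  130 127 133 135]]
[array([ 593.60325175, -107.71751979,   10.        ]), array([ 554.79299311, -254.30165528,   10.        ])] 14.829612446565694
tip [ 611.01693283 -156.11836229  122.03990439] [-0.13286583  0.29570692  0.31175759 -0.04633915]
```

Emit:
drive_tool(
  steps=[
    [-1, [0, 1, 0], 0],
    [-1, [0, 1, 0], 0],
    [-1, [0, 1, 0], 0],
    [-1, [0, 1, 0], 0],
    [-1, [0, 0, 0], 0],
  ],
)

```text
time: 1.3
eef_pos: [379.7, 760.1, 187.8]
tcp_rot: [173.9, 0.1, 153.5]
wrist_force: [0.1, -0.7, -0.3]
grip_width: 85.3
gripper_force: 0.0
```

```bash
python3 - <<'E'
from bench import ctrl
s=ctrl.state(); print(s["qpos"],s["eef_pos"],s["tcp_rot"])
E
```

```text
[ 58.80456556  60.47293539  81.12780752 104.57680105   0.37109632
  85.33961946] [379.68281872 760.1471106  187.78121589] [1.73911934e+02 1.25125928e-01 1.53477994e+02]
```

Emit:
drive_tool(
  steps=[
    [-1, [0, -1, 0], 0],
    [-1, [0, -1, 0], 0],
    [-1, [0, 0, 0], 0],
  ],
)

```text
time: 1.6
eef_pos: [360.4, 721.3, 184.4]
tcp_rot: [174.8, 0.1, 153.5]
wrist_force: [-0.9, 0.2, -1.7]
grip_width: 85.7
gripper_force: 0.0
```

```bash
python3 - <<'E'
from bench import ctrl
s=ctrl.state(); print(s["qpos"],s["eef_pos"],s["tcp_rot"])
E
```

```text
[58.54000147 44.55098178 54.67030664 94.92737349  0.39387285 85.06999372] [360.36901803 721.32913611 184.36593056] [1.74793458e+02 5.47766242e-02 1.53485375e+02]
```

```bash
cat >> h.py <<'E'
def cogpts(x,y,yaw):
    a=np.linspace(0,2*np.pi,60); rim=[np.c_[34.5*np.cos(a)+x,34.5*np.sin(a)+y,0*a+z] for z in(0,12)]
    q=np.radians(yaw+45+90*np.arange(4)); col=[np.c_[26.9*np.cos(q)+x,26.9*np.sin(q)+y,0*q+z] for z in(12,44)]
    return np.vstack(rim),np.vstack(col)
def hull(c,P,shape,k,o):
    m=np.zeros(shape,np.uint8); p=(proj(c,P)-o+.5)*k-.5
    cv2.fillConvexPoly(m,cv2.convexHull(np.int32(np.round(p))),1); return m
E
python3 - <<'E'
from h import *
s,t=load("side"),load("top"); k=6
for p in((226.3,196.3),(233.8,190.8),(242,196.3),(233.8,203)): print(plane(s,p,44)[:2].round(1))
masks=[]
for c,(x0,y0,x1,y1) in((s,(212,178,257,216)),(t,(178,220,220,260))):
    im=cv2.resize(c["image"][y0:y1,x0:x1],None,fx=k,fy=k,interpolation=cv2.INTER_CUBIC)
    hsv=cv2.cvtColor(im,cv2.COLOR_RGB2HSV).astype(int)
    masks.append((c,im,hsv,np.array([x0,y0])))
    print(hsv[20::40,20::30,0].tolist(), hsv[20::40,20::30,1].tolist())
x,y,yaw=490,231,23
out=[]
for c,im,hsv,o in masks:
    v=cv2.cvtColor(im,cv2.COLOR_RGB2BGR).copy()
    for P in cogpts(x,y,yaw):
        h=P.shape[0]//2
        for seg in(P[:h],P[h:]): cv2.polylines(v,[np.int32((proj(c,seg)-o+.5)*k)],True,(255,0,255),1)
    out.append(cv2.resize(v,(390,390*v.shape[0]//v.shape[1]))[:320])
H=min(a.shape[0] for a in out); cv2.imwrite("pics/cogfit.png",np.hstack([a[:H] for a in out]))
E
```

```text
[470.  240.4]
[502.7 259.4]
[515.7 218.8]
[479.2 195.8]
[[30, 31, 30, 155, 145, 145, 1, 27, 27], [27, 31, 30, 145, 145, 145, 19, 27, 27], [25, 27, 29, 21, 19, 23, 26, 28, 26], [28, 25, 21, 19, 21, 20, 25, 26, 27], [28, 28, 20, 23, 20, 21, 26, 26, 26], [25, 28, 27, 24, 28, 29, 29, 27, 25]] [[87, 83, 88, 88, 160, 155, 55, 99, 99], [100, 85, 90, 160, 159, 161, 79, 101, 100], [108, 99, 96, 169, 183, 144, 102, 99, 106], [96, 108, 147, 178, 175, 184, 117, 102, 102], [96, 96, 171, 170, 184, 182, 110, 107, 103], [109, 95, 99, 113, 99, 94, 91, 76, 97]]
[[23, 22, 24, 23, 23, 23, 24, 23], [28, 26, 28, 29, 27, 27, 28, 29], [28, 27, 29, 21, 29, 30, 31, 30], [32, 27, 29, 28, 30, 30, 29, 27], [24, 24, 23, 29, 28, 23, 22, 25], [30, 30, 29, 27, 26, 27, 26, 29]] [[151, 142, 130, 137, 143, 142, 145, 133], [133, 133, 174, 176, 178, 168, 131, 128], [123, 176, 186, 149, 181, 162, 126, 118], [124, 169, 188, 182, 187, 177, 122, 136], [139, 136, 166, 195, 183, 152, 138, 135], [120, 126, 115, 130, 128, 132, 137, 127]]
```

View pics/cogfit.png

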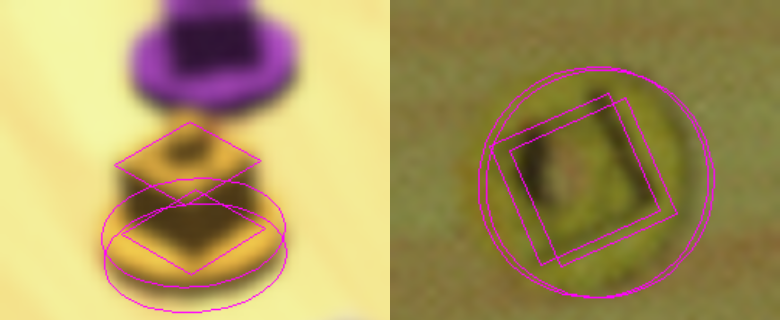

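```bash
python3 - <<'E'
from h import *
from scipy.optimize import minimize
s,t=load("side"),load("top"); k=6
def setup(c,b,sat,hmax):
    x0,y0,x1,y1=b
    im=cv2.resize(c["image"][y0:y1,x0:x1],None,fx=k,fy=k,interpolation=cv2.INTER_CUBIC)
    hsv=cv2.cvtColor(cv2.GaussianBlur(im,(0,0),3),cv2.COLOR_RGB2HSV)
    m=((hsv[:,:,1]>sat)&(hsv[:,:,0]<hmax)).astype(np.uint8)
    m=cv2.morphologyEx(m,cv2.MORPH_OPEN,np.ones((9,9))); 
    n,l,st,ce=cv2.connectedComponentsWithStats(m); i=1+np.argmax(st[1:,4]); m=(l==i).astype(np.uint8)
    cn,_=cv2.findContours(m,cv2.RETR_EXTERNAL,cv2.CHAIN_APPROX_NONE); return c,cv2.drawContours(m,cn,-1,1,-1),np.array([x0,y0])
S=setup(s,(212,178,257,220),132,60); T=setup(t,(178,220,220,260),155,60)
def cost(p,vs):
    e=0
    for c,m,o in vs:
        a,b=cogpts(*p); h=hull(c,a,m.shape,k,o)|hull(c,b,m.shape,k,o); e+=1-(h&m).sum()/(h|m).sum()
    return e
for vs in([S],[T],[S,T]):
    best=min((minimize(cost,(490+dx,232,yw),args=(vs,),method="Nelder-Mead",options=dict(initial_simplex=[(490,232,yw),(500,232,yw),(490,242,yw),(490,232,yw+12)])) for dx in(0,) for yw in(10,23,36)),key=lambda r:r.fun); print(best.x.round(1),round(best.fun,3))
# spline tones/steel cog check
E
```

```text
[492.5 240.5  37.3] 0.06
[490.9 238.1  12.3] 0.04
[491.5 237.9  33. ] 0.122
```

```bash
python3 - <<'E'
from h import *
from bench import ctrl
out=[]
for n,(x0,y0,w,h) in(("side",(220,185,30,22)),("top",(184,224,30,30))):
    cs=[ctrl.capture(n) for _ in range(8)]; c=cs[0]; c["image"]=np.mean([q["image"] for q in cs],0).astype(np.float32); pickle.dump(c,open(n+"avg.pkl","wb"))
    im=c["image"][y0:y0+h,x0:x0+w]; r=im[:,:,0]/(im[:,:,1]+5)
    if n=="side": print((100*r).astype(int)[4:20,4:26])
    else: print((100*r).astype(int)[4:26,4:26])
    v=im[:,:,::-1]; v=(v-v.min())/(v.max()-v.min())*255
    g=(r-r.min())/(np.percentile(r,99.5)-r.min())*255; g=np.clip(np.repeat(g[:,:,None],3,2),0,255)
    out.append(np.vstack([cv2.resize(np.clip(a,0,255).astype(np.uint8),(360,290),interpolation=cv2.INTER_CUBIC) for a in(v,g)]))
cv2.imwrite("pics/dot.png",np.hstack(out))
E
```

```text
[[ 97  97  98 101 105 114 140 173 180 183 193 207 213 214 212 204 181 149
  126 115 108 105]
 [ 97  97  97  98 100 102 107 120 130 134 140 153 166 166 157 140 122 113
  109 108 108 103]
 [ 97  97  97  97  98 101 105 115 123 125 127 132 138 133 123 118 114 110
  108 105 103 102]
 [ 97  97  97  98  99 101 107 116 123 124 126 132 137 129 120 116 113 107
  104 103 102 102]
 [ 97  97  98  99 101 104 112 119 123 124 126 133 136 128 118 113 108 105
  104 103 102 102]
 [ 97  98 100 103 108 114 120 123 124 125 126 129 129 126 120 115 111 107
  105 103 102 102]
 [ 98 100 104 110 118 123 124 124 124 124 124 125 125 125 122 122 119 113
  106 104 102 102]
 [101 105 114 120 123 125 125 125 124 124 125 124 125 124 125 124 120 116
  108 105 103 102]
 [102 107 116 122 125 125 125 125 125 124 124 125 125 125 124 124 119 114
  110 105 103 102]
 [104 107 113 122 124 125 125 125 125 124 123 124 124 124 124 123 116 112
  111 106 104 103]
 [105 108 111 120 123 124 124 125 124 123 122 122 123 124 124 122 116 111
  112 107 106 104]
 [106 112 113 119 123 123 123 124 123 121 120 120 122 123 124 123 118 115
  1
[... 1735 characters left out ...]
8  97  96  96  94  95  96  97
   98  96  95  97]
 [111 108 102  98  96  98  98  99  98  98  95  96  97  96  97  96  96  95
   96  96  96  97]
 [107 109 104  99  97  98  98  98  97  97  96  95  96  95  95  97  96  96
   96  95  99  99]
 [104 110 106 100  96  96  95  97  98  96  95  97  97  95  95  94  95  96
   96  99 102 104]
 [104 107 108 101  96  95  96  97  97  98  96  94  94  95  95  95  95  94
   98 103 107 108]
 [104 106 108 104  98  96  97  97  97  96  95  95  95  96  95  95  96  97
  101 109 112 112]
 [104 107 111 108 102  98  98  98  96  96  95  96  96  97  97  96  98 101
  106 112 112 112]
 [107 111 113 110 104  99  99  98  96  97  96  95  96  98  99 102 104 108
  112 113 111 112]]
```

View pics/dot.png

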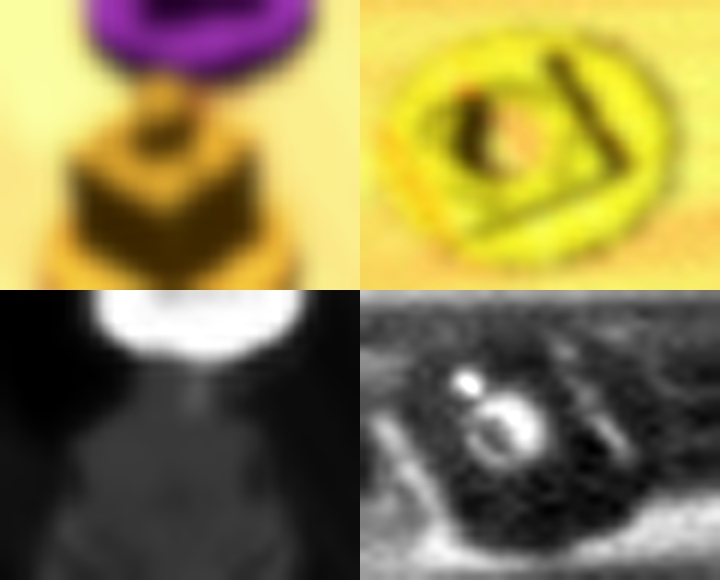

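The picture shows the brass cog's red dot at top px (192.4,233.5) and side px (236,192.5), and its dark bore beside the dot.

```bash
python3 - <<'E'
from h import *
s,t=load("side"),load("top")
for c,p in((t,(192.4,233.5)),(s,(235.9,192.5))):
    d=plane(c,p,44)[:2]; v=d-[491.3,238.8]; print(d,v,np.hypot(*v),np.degrees(np.arctan2(v[1],v[0])))
# head predicted overlay
yaw=np.radians(-14.8); ez=np.array([-.5*np.cos(yaw),-.5*np.sin(yaw),np.cos(np.pi/6)])
ex=np.array([np.cos(np.pi/6)*np.cos(yaw),np.cos(np.pi/6)*np.sin(yaw),.5]); ey=np.cross(ez,ex)
def f(p):
    O=np.array([p[0],p[1],85]); return np.r_[(proj(t,O+52*ez)[0]-(342.5,187)),(proj(s,O+52*ez)[0]-(330,240))]
r=least_squares(f,[630,-160]); print("root",r.x,r.fun, np.r_[r.x,85]+52*ez)
O=np.r_[r.x,85]
out=[]
for c,(x0,y0,w,h) in((load("topavg"),(308,130,90,92)),(load("sideavg"),(300,222,100,92))):
    k=4; im=np.ascontiguousarray(cv2.resize(c["image"][y0:y0+h,x0:x0+w,::-1],None,fx=k,fy=k,interpolation=cv2.INTER_CUBIC).clip(0,255).astype(np.uint8))
    q=lambda P,col: [cv2.circle(im,tuple(np.int32((u-(x0,y0)+.5)*k)),2,col,-1) for u in proj(c,P)]
    q([O,O+32*ez,O+52*ez],(255,0,255))
    q([O+a*ex+b*ey for a in(-52,52) for b in(-114,51)],(0,255,255))
    a=np.linspace(-.8,0,3); q([O-75*ey+17.5*ez]+[O-75*ey+17.5*ez+l*(np.cos(.8)*ey+np.sin(.8)*ez) for l in(32,47)],(255,255,0))
    q([[*(O[:2]+0)+0,0]],(255,255,255)); out.append(im)
cv2.imwrite("pics/head.png",np.hstack([np.pad(i,((0,0),(0,0),(0,0))) for i in out]))
E
```

```text
[504.72728435 244.49241607] [13.42728435  5.69241607] 14.584086045521284 22.97422275297626
[505.5021198  247.30396643] [14.2021198   8.50396643] 16.55347854571136 30.912393941842897
root [ 634.00918042 -164.43210588] [ 1.0203893   0.66451239  0.19356863 -1.79456754] [ 608.87177232 -157.79051618  130.033321  ]
```

View pics/head.png

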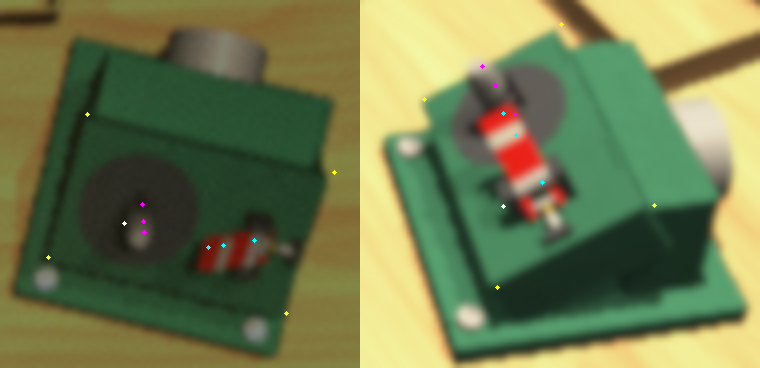

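```bash
python3 - <<'E'
from h import *
res={}
for n,(x0,y0,w,h),seed in(("top",(322,160,45,45),(14,20)),("side",(320,232,50,42),(28,25))):
    c=load(n+"avg"); k=6
    im=cv2.resize(c["image"][y0:y0+h,x0:x0+w],None,fx=k,fy=k,interpolation=cv2.INTER_CUBIC).clip(0,255).astype(np.uint8)
    g=im[:,:,1].astype(int)-im[:,:,0]   # green excess
    seedv=g[seed[1]*k,seed[0]*k]; th=12 if n=="top" else 25
    m=((g<th)&(g>-12)).astype(np.uint8)
    nn,l,st,ce=cv2.connectedComponentsWithStats(cv2.morphologyEx(m,cv2.MORPH_OPEN,np.ones((7,7))))
    i=l[seed[1]*k,seed[0]*k]; mm=(l==i).astype(np.uint8)
    cn=max(cv2.findContours(mm,cv2.RETR_EXTERNAL,cv2.CHAIN_APPROX_NONE)[0],key=len)
    e=cv2.fitEllipse(cv2.convexHull(cn)); print(n,seedv,i,st[i],"ellipse px",(np.array(e[0])+.5)/k-.5+[x0,y0],np.array(e[1])/k,e[2])
    print(g[::24,::24])
    if n=="top":print(plane(c,(np.array(e[0])+.5)/k-.5+[x0,y0],85))
    else:print(plane(c,(np.array(e[0])+.5)/k-.5+[x0,y0],85))
E
```

```text
top -2 2 [   34    52   179   167 23649] ellipse px [342.08747609 182.20847066] [28.15170034 29.99362691] 85.54637145996094
[[ 20  24  20  23  29  39  40  43  43  42  41  41]
 [ 30  11  29  30  30  29  25  25  32  41  41  42]
 [ 33   9  29  30  25  19  24  29  32  28  26  25]
 [ 32  15  28   4  -1  -2  -1   0  24  31  31  30]
 [ 19  26   5  -2  -1  -1  -1  -3  -1  30  32  29]
 [ 15  27  -2  -1   0  -2   0   0  -1  21  29  29]
 [ 14  26  -2  -2   0  -3  -2   0  -3  19  28  28]
 [ 23  27  -1  -1   1  -7  -3  -1  -2  28   9 -11]
 [ 27  27  22  -2  -1  -5  -2  -2  19 -18 -80 -58]
 [ 17  24  22  20  13   6  11  20  16 -57 -36 -70]
 [ 17  32  28  24  18  24  25  23  22  25  23  16]
 [ 39  40  40  36  34  32  33  26  23  23  26  27]]
[ 629.90200534 -161.62943302   85.        ]
side 44 0 [    0     0   300   252 55952] ellipse px [345.11390432 256.13339233] [56.8978831  71.59267171] 3.672748327255249
[[  -2  -10  -16  -14  -11  -13   36   64  -22  -14   29   20    8]
 [  -4   -4  -12  -17    8   57   64   66   61   70   69   69   68]
 [   1   -5  -10   -9    3   -2   -1   31   65   65   69   69   69]
 [  14   54    8   -5   -5   -5   -3   -3   53   60   70   69   69]
 [  64   43   -4   -3  -68  -10   -3   -5   45   66   64   70   69]
 [  57    7   -7 -180 -184  -59   -4   -3   59   66   61   69   68]
 [  57    6   -2  -67  -16  -75  -18   28   65   64   63   64   68]
 [  51   48   -3  -10 -170 -200 -125   45   62   63   64   59   68]
 [  31   62   50   43  -86 -195 -113   -6   51   63   64   60   64]
 [  26   50   52   27   -5  -36   -9  -53   18   64   63   63   61]
 [  47   39   61   49   15  -71  -21  -49    3   62   63   63   62]]
[ 637.24679891 -190.33077682   85.        ]
```

```bash
cat >> h.py <<'E'
yawh=np.radians(-14.8); c_,s_=np.cos(yawh),np.sin(yawh)
ez=np.array([-.5*c_,-.5*s_,np.sqrt(.75)]); ex=np.array([np.sqrt(.75)*c_,np.sqrt(.75)*s_,.5]); ey=np.cross(ez,ex)
E
python3 - <<'E'
from h import *
s,t=load("side"),load("top")
L=np.array([(326,248),(324,252),(324,256),(326,260),(351,248),(350,244),(346.5,239.5),(346.8,256)],float)
a=np.linspace(0,2*np.pi,360)
def circ(c,p,r): return proj(c,np.r_[p,85]+r*(np.cos(a)[:,None]*ex+np.sin(a)[:,None]*ey))
def f(p):
    q=circ(s,p[:2],38); return [np.min(np.hypot(*(q-u).T)) for u in L]
r=least_squares(f,[630,-162],diff_step=1e-4); print("side",r.x,np.round(r.fun,1)); print(np.round(f([630,-161.6]),1))
q=circ(t,(630,-161.6),38); print(np.ptp(q,0),q.mean(0))
print(proj(s,np.array([630,-161.6,85])+52*ez),proj(t,np.array([630,-161.6,85])+52*ez))
E
```

```text
side [ 630.30775754 -163.84360948] [0.7 0.2 0.2 0.1 0.1 0.5 0.1 0.6]
[1.4 0.8 0.6 0.1 0.6 0.1 0.1 0.2]
[28.86757162 26.8566026 ] [342.11474959 182.04929254]
[[328.21598681 237.98117451]] [[342.47172094 189.24519405]]
```

```bash
cat > plan.py <<'E'
import sys,json,numpy as np
from bench import ctrl
from scipy.spatial.transform import Rotation as Ro
def st():
    s=ctrl.state(); R=Ro.from_euler("xyz",s["tcp_rot"],degrees=True).as_matrix(); return s,R
def plan(T,turn,n,clo,P=None,R=None):
    s,R0=st(); P=np.array(s["eef_pos"]) if P is None else P; R=R0 if R is None else R
    rows=[]; D=(np.array(T)-P)/n
    for i in range(n):
        d=np.round(R.T@(D*(i+1)+P-P-sum((np.zeros(3),)) if 0 else R.T@D,1)/40 if 0 else R.T@D/40,2); t=round(np.radians(turn)/n/.1,2)
        rows.append([clo,[float(x) for x in d],t]); R=R@Ro.from_euler("z",t*.1).as_matrix()
    return rows,np.array(T),R
def show(): 
    s,R=st(); z=R[:,2]; print("t",round(s["time"],2),"pos",np.round(s["eef_pos"],1),"q",np.round(s["qpos"],1),"F",np.round(s["wrist_force"],1),"z tilt",round(float(np.degrees(np.arccos(-z[2]))),1),"az",round(float(np.degrees(np.arctan2(z[1],z[0]))),1),"y az",round(float(np.degrees(np.arctan2(R[1,1],R[0,1]))),1),"w",round(s["grip_width"],1),"gf",round(s["gripper_force"],1))
E
python3 - <<'E'
from plan import *
show()
r,P,R=plan([491,238.5,140],40,14,-1); print(json.dumps(r))
print(R[:,1],R[:,2])
E
```

```text
t 2.4 pos [364.9 728.7 192.2] q [58.5 44.9 56.1 94.8  0.4 85.1] F [ 0.3  0.3 -0.5] z tilt 6.4 az 62.1 y az 63.5 w 85.5 gf 0.0
[[-1, [-0.59, -0.69, 0.02], 0.5], [-1, [-0.63, -0.66, 0.02], 0.5], [-1, [-0.66, -0.63, 0.02], 0.5], [-1, [-0.69, -0.59, 0.02], 0.5], [-1, [-0.72, -0.56, 0.02], 0.5], [-1, [-0.74, -0.52, 0.02], 0.5], [-1, [-0.77, -0.48, 0.02], 0.5], [-1, [-0.79, -0.44, 0.02], 0.5], [-1, [-0.81, -0.4, 0.02], 0.5], [-1, [-0.83, -0.36, 0.02], 0.5], [-1, [-0.85, -0.32, 0.02], 0.5], [-1, [-0.86, -0.28, 0.02], 0.5], [-1, [-0.88, -0.23, 0.02], 0.5], [-1, [-0.89, -0.19, 0.02], 0.5]]
[0.91563314 0.39252785 0.08682076] [ 0.05204659  0.09840211 -0.99378477]
```

Emit:
drive_tool(
  steps=[
    [-1, [-0.6, -0.7, 0], 0.5],
    [-1, [-0.63, -0.66, 0], 0.5],
    [-1, [-0.66, -0.63, 0], 0.5],
    [-1, [-0.7, -0.6, 0], 0.5],
    [-1, [-0.72, -0.56, 0], 0.5],
    [-1, [-0.74, -0.52, 0], 0.5],
    [-1, [-0.77, -0.48, 0], 0.5],
    [-1, [-0.8, -0.44, 0], 0.5],
    [-1, [-0.8, -0.4, 0], 0.5],
    [-1, [-0.83, -0.36, 0], 0.5],
    [-1, [-0.85, -0.32, 0], 0.5],
    [-1, [-0.86, -0.28, 0], 0.5],
    [-1, [-0.88, -0.23, 0], 0.5],
    [-1, [-0.9, -0.2, 0], 0.5],
    [-1, [0, 0, 0], 0],
    [-1, [0, 0, 0], 0],
  ],
)

```text
time: 4.0
eef_pos: [491.1, 235.7, 150.3]
tcp_rot: [175.0, -4.0, 113.5]
wrist_force: [-0.2, 0.5, -1.0]
grip_width: 85.7
gripper_force: 0.0
```

```bash
python3 - <<'E'
from plan import *
show()
r,P,R=plan([491,238.5,100],0,2,-1); print(json.dumps(r))
r,P,R=plan([491,238.5,17],0,5,-1,P,R); print(json.dumps(r))
E
```

```text
t 4.0 pos [491.1 235.7 150.3] q [15.9  0.1 -6.5 79.   4.6 82.8] F [-0.2  0.5 -1. ] z tilt 6.4 az 62.2 y az 23.1 w 85.7 gf 0.0
[[-1, [-0.01, -0.04, 0.63], 0.0], [-1, [-0.01, -0.04, 0.63], 0.0]]
[[-1, [-0.03, -0.04, 0.41], 0.0], [-1, [-0.03, -0.04, 0.41], 0.0], [-1, [-0.03, -0.04, 0.41], 0.0], [-1, [-0.03, -0.04, 0.41], 0.0], [-1, [-0.03, -0.04, 0.41], 0.0]]
```

Emit:
drive_tool(
  steps=[
    [-1, [0, -0.02, 0.63], 0],
    [-1, [0, -0.02, 0.63], 0],
    [-1, [-0.03, -0.03, 0.41], 0],
    [-1, [-0.03, -0.03, 0.41], 0],
    [-1, [-0.03, -0.03, 0.41], 0],
    [-1, [-0.03, -0.03, 0.41], 0],
    [-1, [-0.03, -0.03, 0.41], 0],
    [-1, [0, 0, 0], 0],
  ],
)

```text
time: 4.8
eef_pos: [490.4, 241.6, 14.9]
tcp_rot: [175.3, -4.1, 113.7]
wrist_force: [-1.3, 1.3, -1.6]
grip_width: 86.0
gripper_force: 0.0
```

Emit:
drive_tool(
  squeeze=40,
  steps=[
    [1, [0, 0, 0], 0],
    [1, [0, 0, 0], 0],
    [1, [0, 0, 0], 0],
    [1, [0, 0, 0], 0],
    [1, [0, 0, 0], 0],
    [1, [0, 0, 0], 0],
    [1, [0, 0, 0], 0],
    [1, [0, 0, 0], 0],
  ],
)

```text
time: 5.6
eef_pos: [494.2, 241.4, 19.6]
tcp_rot: [174.9, -4.0, 113.6]
wrist_force: [-0.8, -0.4, 5.8]
grip_width: 38.5
gripper_force: 40.5
```

```bash
python3 - <<'E'
from plan import *
show()
E
```

```text
t 5.6 pos [494.2 241.4  19.6] q [ 16.4   4.6 -17.1  63.7   4.6  83.2] F [-0.8 -0.4  5.8] z tilt 6.5 az 61.5 y az 23.2 w 38.5 gf 40.5
```

```bash
python3 - <<'E'
from plan import *
s,R=st()
r,P,R=plan([485,236,260],0,7,1); print(json.dumps(r))
r,P,R=plan([715,-255,280],38,16,1,P,R); print(json.dumps(r)); print(R)
E
```

```text
[[1, [0.06, 0.04, -0.86], 0.0], [1, [0.06, 0.04, -0.86], 0.0], [1, [0.06, 0.04, -0.86], 0.0], [1, [0.06, 0.04, -0.86], 0.0], [1, [0.06, 0.04, -0.86], 0.0], [1, [0.06, 0.04, -0.86], 0.0], [1, [0.06, 0.04, -0.86], 0.0]]
[[1, [-0.84, 0.03, -0.09], 0.41], [1, [-0.84, 0.07, -0.09], 0.41], [1, [-0.84, 0.1, -0.09], 0.41], [1, [-0.83, 0.13, -0.09], 0.41], [1, [-0.83, 0.17, -0.09], 0.41], [1, [-0.82, 0.2, -0.09], 0.41], [1, [-0.81, 0.24, -0.09], 0.41], [1, [-0.8, 0.27, -0.09], 0.41], [1, [-0.79, 0.3, -0.09], 0.41], [1, [-0.77, 0.33, -0.09], 0.41], [1, [-0.76, 0.36, -0.09], 0.41], [1, [-0.74, 0.4, -0.09], 0.41], [1, [-0.73, 0.43, -0.09], 0.41], [1, [-0.71, 0.45, -0.09], 0.41], [1, [-0.69, 0.48, -0.09], 0.41], [1, [-0.67, 0.51, -0.09], 0.41]]
[[ 0.24246467  0.96863832  0.05432014]
 [ 0.96388769 -0.24687579  0.0998642 ]
 [ 0.11014262  0.02814497 -0.99351722]]
```

Emit:
drive_tool(
  squeeze=60,
  steps=[
    [1, [0.03, 0.02, -0.4], 0],
    [1, [0.06, 0.04, -0.86], 0],
    [1, [0.06, 0.04, -0.86], 0],
    [1, [0.06, 0.04, -0.86], 0],
    [1, [0.06, 0.04, -0.86], 0],
    [1, [0.06, 0.04, -0.86], 0],
    [1, [0.06, 0.04, -0.86], 0],
    [1, [0.06, 0.04, -0.6], 0],
  ],
)

```text
time: 6.4
eef_pos: [484.5, 237.6, 266.9]
tcp_rot: [174.9, -4.0, 113.5]
wrist_force: [-0.8, 0.6, -2.4]
grip_width: 37.8
gripper_force: 60.3
```

Emit:
drive_tool(
  steps=[
    [1, [-0.84, 0.03, -0.09], 0.41],
    [1, [-0.84, 0.07, -0.09], 0.41],
    [1, [-0.84, 0.1, -0.09], 0.41],
    [1, [-0.83, 0.13, -0.09], 0.41],
    [1, [-0.83, 0.17, -0.09], 0.41],
    [1, [-0.82, 0.2, -0.09], 0.41],
    [1, [-0.81, 0.24, -0.09], 0.41],
    [1, [-0.8, 0.27, -0.09], 0.41],
    [1, [-0.8, 0.3, -0.09], 0.41],
    [1, [-0.77, 0.33, -0.09], 0.41],
    [1, [-0.76, 0.36, -0.09], 0.41],
    [1, [-0.74, 0.4, -0.09], 0.41],
    [1, [-0.73, 0.43, -0.09], 0.41],
    [1, [-0.71, 0.45, -0.09], 0.41],
    [1, [-0.7, 0.48, -0.09], 0.41],
    [1, [-0.67, 0.5, -0.09], 0.41],
    [1, [0, 0, 0], 0],
  ],
)

```text
time: 8.1
eef_pos: [711.6, -250.6, 276.1]
tcp_rot: [178.7, -6.2, 76.2]
wrist_force: [0.6, 0.0, -5.9]
grip_width: 37.2
gripper_force: 60.1
```

```bash
python3 - <<'E'
from plan import *
show()
s,R=st(); a=np.radians(-24)
D=np.array([40*np.cos(a),40*np.sin(a),0])
print((R.T@D/40).round(2))
E
```

```text
t 8.1 pos [ 711.6 -250.6  276.1] q [-27.1  51.5  77.1 115.7   6.3  76.7] F [ 0.6  0.  -5.9] z tilt 6.3 az 64.6 y az -13.9 w 37.2 gf 60.1
[-0.18  0.98  0.  ]
```

Emit:
drive_tool(
  steps=[
    [1, [-0.1, 0.8, 0], 0],
    [1, [-0.1, 0.8, 0], 0],
    [1, [-0.1, 0.8, 0], 0],
    [1, [-0.1, 0.8, 0], 0],
    [1, [-0.1, 0.8, 0], 0],
    [1, [-0.1, 0.8, 0], 0],
    [1, [-0.1, 0.8, 0], 0],
    [1, [-0.1, 0.8, 0], 0],
  ],
)

```text
time: 8.9
eef_pos: [819.9, -283.3, 224.5]
tcp_rot: [168.6, -5.0, 76.4]
wrist_force: [0.1, 0.1, -3.7]
grip_width: 37.5
gripper_force: 60.4
```

```bash
python3 - <<'E'
from plan import *
show()
E
```

```text
t 8.9 pos [ 819.9 -283.3  224.5] q [-26.1  58.2  81.  102.7   7.2  78.6] F [ 0.1  0.1 -3.7] z tilt 12.4 az 9.7 y az -14.6 w 37.5 gf 60.4
```

Emit:
drive_tool(
  steps=[
    [1, [-0.1, 0.8, -0.3], 0],
    [1, [-0.1, 0.8, -0.3], 0],
    [1, [-0.1, 0.8, -0.3], 0],
    [1, [-0.1, 0.8, -0.3], 0],
    [1, [-0.1, 0.8, -0.3], 0],
    [1, [-0.1, 0.8, -0.3], 0],
  ],
)

```text
time: 9.5
eef_pos: [862.4, -309.4, 275.8]
tcp_rot: [159.4, -3.8, 76.1]
wrist_force: [0.4, 0.0, -4.2]
grip_width: 37.4
gripper_force: 60.4
```

```bash
python3 - <<'E'
from plan import *
show()
E
```

```text
t 9.5 pos [ 862.4 -309.4  275.8] q [-26.7  56.   81.3  95.9   7.9  79.3] F [ 0.4  0.  -4.2] z tilt 20.9 az -3.9 y az -15.4 w 37.4 gf 60.4
```

Emit:
drive_tool(
  steps=[
    [1, [-0.1, 0.8, -0.3], 0],
    [1, [-0.1, 0.8, -0.3], 0],
    [1, [-0.1, 0.8, -0.3], 0],
    [1, [-0.1, 0.8, -0.3], 0],
    [1, [-0.1, 0.8, -0.3], 0],
    [1, [-0.1, 0.8, -0.3], 0],
  ],
)

```text
time: 10.1
eef_pos: [890.9, -330.8, 345.0]
tcp_rot: [150.6, -2.8, 75.6]
wrist_force: [0.1, 0.6, -4.1]
grip_width: 37.2
gripper_force: 60.5
```

```bash
python3 - <<'E'
from plan import *
show()
E
```

```text
t 10.1 pos [ 890.9 -330.8  345. ] q [-27.3  52.8  81.3  90.2   8.7  80.1] F [ 0.1  0.6 -4.1] z tilt 29.5 az -9.5 y az -16.0 w 37.2 gf 60.5
```

```bash
cat >> plan.py <<'E'
from h import ex,ey,ez
ROOT=np.array([630,-162.5,85.])
OFF=np.array([-1,0,-2.8])   # cog mid in tool frame
def hub():
    s,R=st(); m=np.array(s["eef_pos"])+R@OFF; B=np.c_[ex,ey,ez]
    print("cog mid in hub",(B.T@(m-ROOT)).round(1),"tool z in hub",(B.T@R[:,2]).round(3),"tool y in hub",(B.T@R[:,1]).round(3),"F hub",(B.T@s["wrist_force"]).round(1))
def goto(hubpos,turn,n,clo=1,P=None,R=None):
    s,R0=st(); R=R0 if R is None else R
    Rf=R@Ro.from_euler("z",np.radians(turn)).as_matrix()
    return plan(ROOT+np.c_[ex,ey,ez]@np.array(hubpos)-Rf@OFF,turn,n,clo,P,R)
E
python3 - <<'E'
from plan import *
hub()
r,P,R=goto([0,0,150],0,14); print(json.dumps(r))
r,P,R=goto([0,0,92],0,4,1,P,R); print(json.dumps(r))
E
```

```text
cog mid in hub [385.7 -97.2  80.3] tool z in hub [-0.01   0.046 -0.999] tool y in hub [ 1.    -0.018 -0.011] F hub [-2.1  0.6 -3.5]
[[1, [0.17, -0.69, -0.11], 0.0], [1, [0.17, -0.69, -0.11], 0.0], [1, [0.17, -0.69, -0.11], 0.0], [1, [0.17, -0.69, -0.11], 0.0], [1, [0.17, -0.69, -0.11], 0.0], [1, [0.17, -0.69, -0.11], 0.0], [1, [0.17, -0.69, -0.11], 0.0], [1, [0.17, -0.69, -0.11], 0.0], [1, [0.17, -0.69, -0.11], 0.0], [1, [0.17, -0.69, -0.11], 0.0], [1, [0.17, -0.69, -0.11], 0.0], [1, [0.17, -0.69, -0.11], 0.0], [1, [0.17, -0.69, -0.11], 0.0], [1, [0.17, -0.69, -0.11], 0.0]]
[[1, [-0.02, 0.0, 0.36], 0.0], [1, [-0.02, 0.0, 0.36], 0.0], [1, [-0.02, 0.0, 0.36], 0.0], [1, [-0.02, 0.0, 0.36], 0.0]]
```

Emit:
drive_tool(
  steps=[
    [1, [0.08, -0.35, -0.06], 0],
    [1, [0.17, -0.7, -0.11], 0],
    [1, [0.17, -0.7, -0.11], 0],
    [1, [0.17, -0.7, -0.11], 0],
    [1, [0.17, -0.7, -0.11], 0],
    [1, [0.17, -0.7, -0.11], 0],
    [1, [0.17, -0.7, -0.11], 0],
    [1, [0.17, -0.7, -0.11], 0],
    [1, [0.17, -0.7, -0.11], 0],
    [1, [0.17, -0.7, -0.11], 0],
    [1, [0.17, -0.7, -0.11], 0],
    [1, [0.17, -0.7, -0.11], 0],
    [1, [0.17, -0.7, -0.11], 0],
    [1, [0.08, -0.3, -0.06], 0],
    [1, [0, 0, 0], 0],
    [1, [0, 0, 0], 0],
  ],
)

```text
time: 11.7
eef_pos: [590.4, -159.0, 227.3]
tcp_rot: [150.5, -2.8, 75.6]
wrist_force: [0.7, -0.7, -2.2]
grip_width: 37.8
gripper_force: 60.6
```

```bash
python3 - <<'E'
from plan import *
show(); hub()
r,P,R=goto([0,0,92],0,4); print(json.dumps(r))
E
```

```text
t 11.7 pos [ 590.4 -159.   227.3] q [-25.4 -16.1 -18.2  59.2   7.7  81.7] F [ 0.7 -0.7 -2.2] z tilt 29.6 az -9.5 y az -16.0 w 37.8 gf 60.6
cog mid in hub [ 37.2  -7.8 145.6] tool z in hub [-0.009  0.045 -0.999] tool y in hub [ 1.    -0.018 -0.01 ] F hub [-0.3 -0.5 -2.3]
[[1, [0.03, -0.23, 0.34], 0.0], [1, [0.03, -0.23, 0.34], 0.0], [1, [0.03, -0.23, 0.34], 0.0], [1, [0.03, -0.23, 0.34], 0.0]]
```

Bring it to about 16 mm off the tip and look.

Emit:
drive_tool(
  steps=[
    [1, [0.03, -0.23, 0.3], 0],
    [1, [0.03, -0.23, 0.3], 0],
    [1, [0.03, -0.23, 0.34], 0],
    [1, [0.03, -0.23, 0.34], 0],
    [1, [0, 0, 0], 0],
    [1, [0, 0, 0], 0],
  ],
)

```text
time: 12.3
eef_pos: [585.7, -149.8, 164.1]
tcp_rot: [150.7, -2.8, 75.6]
wrist_force: [0.1, -0.4, -2.4]
grip_width: 37.8
gripper_force: 60.5
```

```bash
cat > look.py <<'E'
from plan import *
from h import *
def cogring(m,B):
    a=np.linspace(0,2*np.pi,72); 
    rings=[m+B@np.c_[34.5*np.cos(a),34.5*np.sin(a),0*a+z].T.astype(float)[:, :].T.__array__()[0] if 0 else (m+(B@np.c_[34.5*np.cos(a),34.5*np.sin(a),0*a+z].T).T) for z in(-22,-10)]
    q=np.radians(45+90*np.arange(4)); rings+=[m+(B@np.c_[26.9*np.cos(q),26.9*np.sin(q),0*q+z].T).T for z in(-10,22)]
    return rings
def look(name,boxes=((300,195,100,92),(308,120,90,92))):
    s,R=st(); m=np.array(s["eef_pos"])+R@OFF
    B=np.c_[R[:,1],R[:,0],-R[:,2]]
    out=[]
    for n,(x0,y0,w,h) in zip(("side","top"),boxes):
        c=ctrl.capture(n); im=np.mean([c["image"]]+[ctrl.capture(n)["image"] for _ in range(2)],0).astype(np.uint8); k=4
        np.save(f"{name}_{n}.npy",im)
        im=np.ascontiguousarray(cv2.resize(im[y0:y0+h,x0:x0+w,::-1],None,fx=k,fy=k,interpolation=cv2.INTER_CUBIC))
        raw=im.copy()
        for r in cogring(m,B): cv2.polylines(im,[np.int32((proj(c,r)-(x0,y0)+.5)*k)],True,(255,0,255),1)
        for z in(0,32,52): cv2.circle(im,tuple(np.int32((proj(c,ROOT+z*ez)[0]-(x0,y0)+.5)*k)),2,(255,255,0),-1)
        out.append(im)
    cv2.imwrite(f"pics/{name}.png",np.hstack(out))
E
python3 - <<'E'
from look import *
show(); hub(); look("pre")
E
```

```text
t 12.3 pos [ 585.7 -149.8  164.1] q [-24.6 -16.6 -25.7  52.2   7.4  82.5] F [ 0.1 -0.4 -2.4] z tilt 29.5 az -9.5 y az -16.0 w 37.8 gf 60.5
cog mid in hub [-0.4 -0.1 94.3] tool z in hub [-0.011  0.046 -0.999] tool y in hub [ 1.    -0.018 -0.012] F hub [-1.  -0.3 -2.2]
```

View pics/pre.png

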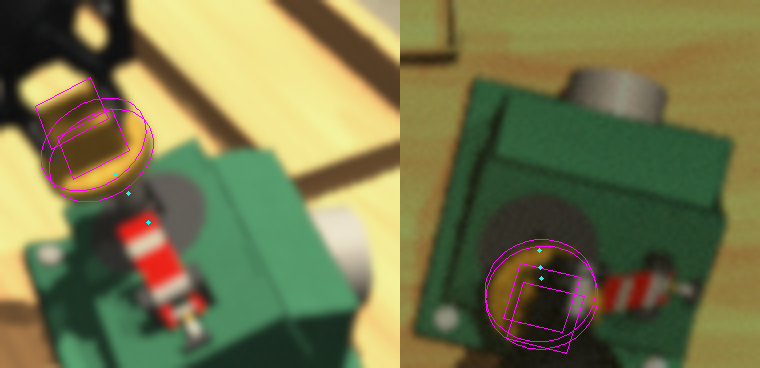

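Emit:
drive_tool(
  steps=[
    [1, [0, 0, 0.12], 0],
    [1, [0, 0, 0.12], 0],
    [1, [0, 0, 0.12], 0],
    [1, [0, 0, 0.12], 0],
    [1, [0, 0, 0.08], 0],
    [1, [0, 0, 0.08], 0],
    [1, [0, 0, 0], 0],
  ],
)

```text
time: 13.3
eef_pos: [598.8, -151.2, 142.3]
tcp_rot: [150.5, -2.8, 75.7]
wrist_force: [3.2, 1.1, -0.6]
grip_width: 37.5
gripper_force: 60.1
```

```bash
python3 - <<'E'
from plan import *
show(); hub()
E
```

```text
t 13.3 pos [ 598.8 -151.2  142.3] q [-24.1 -14.1 -26.3  49.    7.2  82.8] F [ 3.2  1.1 -0.6] z tilt 29.6 az -9.3 y az -15.9 w 37.5 gf 60.1
cog mid in hub [ 0.1  1.9 68.9] tool z in hub [-0.009  0.047 -0.999] tool y in hub [ 1.    -0.017 -0.01 ] F hub [ 2.1  1.9 -2. ]
```

Emit:
drive_tool(
  steps=[
    [1, [-0.005, 0, 0.05], 0],
    [1, [-0.005, 0, 0.05], 0],
    [1, [-0.005, 0, 0.05], 0],
    [1, [0, 0, 0], 0],
  ],
)

```text
time: 13.7
eef_pos: [602.5, -152.1, 137.9]
tcp_rot: [150.4, -2.9, 75.7]
wrist_force: [8.0, 3.0, -0.5]
grip_width: 37.6
gripper_force: 59.6
```

```bash
python3 - <<'E'
from plan import *
show(); hub()
E
```

```text
t 13.7 pos [ 602.5 -152.1  137.9] q [-24.1 -13.5 -26.4  48.2   7.3  82.9] F [ 8.   3.  -0.5] z tilt 29.8 az -9.3 y az -15.9 w 37.6 gf 59.6
cog mid in hub [ 1.2  1.9 63.2] tool z in hub [-0.006  0.048 -0.999] tool y in hub [ 1.    -0.017 -0.007] F hub [ 5.8  4.9 -3.9]
```

Emit:
drive_tool(
  steps=[
    [1, [0.04, 0.04, 0], 0],
    [1, [0, 0, 0], 0],
    [1, [0, 0, 0.05], 0],
    [1, [0, 0, 0.05], 0],
    [1, [0, 0, 0], 0],
  ],
)

```text
time: 14.2
eef_pos: [604.7, -152.0, 134.1]
tcp_rot: [150.6, -2.8, 75.6]
wrist_force: [5.5, 0.7, 1.0]
grip_width: 37.3
gripper_force: 59.8
```

```bash
python3 - <<'E'
from plan import *
show(); hub()
E
```

```text
t 14.2 pos [ 604.7 -152.   134.1] q [-23.8 -12.9 -26.3  47.8   7.   83.1] F [5.5 0.7 1. ] z tilt 29.6 az -9.5 y az -16.0 w 37.3 gf 59.8
cog mid in hub [ 1.1  2.5 58.9] tool z in hub [-0.01   0.045 -0.999] tool y in hub [ 1.    -0.018 -0.01 ] F hub [ 5.   2.1 -1.7]
```

Emit:
drive_tool(
  steps=[
    [1, [0.01, 0.04, 0], 0],
    [1, [0, 0, 0.05], 0],
    [1, [0, 0, 0.05], 0],
    [1, [0, 0, 0.05], 0],
    [1, [0, 0, 0], 0],
  ],
)

```text
time: 14.7
eef_pos: [608.2, -152.6, 128.4]
tcp_rot: [150.7, -2.7, 75.5]
wrist_force: [4.9, -0.9, -0.7]
grip_width: 37.5
gripper_force: 59.8
```

```bash
python3 - <<'E'
from plan import *
show(); hub()
E
```

```text
t 14.7 pos [ 608.2 -152.6  128.4] q [-23.7 -12.  -26.2  47.2   6.9  83.2] F [ 4.9 -0.9 -0.7] z tilt 29.4 az -9.6 y az -16.0 w 37.5 gf 59.8
cog mid in hub [ 1.3  2.9 52.2] tool z in hub [-0.012  0.045 -0.999] tool y in hub [ 1.    -0.018 -0.013] F hub [ 3.9  0.3 -3.1]
```

Emit:
drive_tool(
  steps=[
    [1, [0, 0.02, 0.05], 0],
    [1, [0, 0, 0.05], 0],
    [1, [0, 0, 0], 0],
  ],
)

```text
time: 15.0
eef_pos: [610.4, -152.9, 124.9]
tcp_rot: [150.8, -2.8, 75.5]
wrist_force: [3.2, -1.0, -1.3]
grip_width: 37.5
gripper_force: 59.9
```

```bash
python3 - <<'E'
from plan import *
show(); hub()
E
```

```text
t 15.0 pos [ 610.4 -152.9  124.9] q [-23.6 -11.5 -26.1  46.8   6.8  83.3] F [ 3.2 -1.  -1.3] z tilt 29.4 az -9.6 y az -16.0 w 37.5 gf 59.9
cog mid in hub [ 1.5  3.1 48. ] tool z in hub [-0.013  0.045 -0.999] tool y in hub [ 1.    -0.018 -0.014] F hub [ 2.3 -0.1 -2.7]
```

Emit:
drive_tool(
  steps=[
    [1, [0, 0, 0.06], 0],
    [1, [0, 0, 0.06], 0],
    [1, [0, 0, 0], 0],
  ],
)

```text
time: 15.3
eef_pos: [612.8, -153.4, 120.9]
tcp_rot: [150.7, -2.8, 75.5]
wrist_force: [3.0, -3.2, -2.4]
grip_width: 37.6
gripper_force: 59.9
```

```bash
python3 - <<'E'
from look import *
show(); hub(); look("on")
E
```

```text
t 15.3 pos [ 612.8 -153.4  120.9] q [-23.5 -11.  -26.1  46.2   6.8  83.4] F [ 3.  -3.2 -2.4] z tilt 29.4 az -9.6 y az -16.0 w 37.6 gf 59.9
cog mid in hub [ 1.6  3.3 43.3] tool z in hub [-0.013  0.045 -0.999] tool y in hub [ 1.    -0.018 -0.014] F hub [ 2.1 -2.4 -4. ]
```

View pics/on.png

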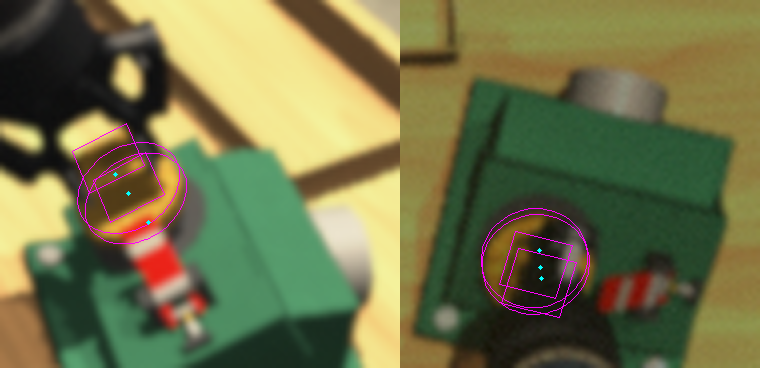

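Emit:
drive_tool(
  steps=[
    [1, [-0.02, 0, 0.06], 0],
    [1, [-0.01, 0, 0.06], 0],
    [1, [0, 0, 0.06], 0],
    [1, [-0.01, 0, 0.06], 0],
    [1, [0, 0, 0], 0],
  ],
)

```text
time: 16.1
eef_pos: [617.1, -155.1, 112.7]
tcp_rot: [150.8, -2.8, 75.6]
wrist_force: [-0.1, -1.9, -1.0]
grip_width: 37.6
gripper_force: 59.7
```

```bash
python3 - <<'E'
from plan import *
show(); hub()
E
```

```text
t 16.1 pos [ 617.1 -155.1  112.7] q [-23.6 -10.  -26.2  45.1   6.9  83.3] F [-0.1 -1.9 -1. ] z tilt 29.4 az -9.4 y az -16.0 w 37.6 gf 59.7
cog mid in hub [ 1.4  2.7 33.9] tool z in hub [-0.013  0.046 -0.999] tool y in hub [ 1.    -0.018 -0.014] F hub [-0.2 -1.9 -1.1]
```

Emit:
drive_tool(
  steps=[
    [1, [-0.01, 0, 0.06], 0],
    [1, [0, 0, 0.06], 0],
    [1, [-0.01, 0, 0.06], 0],
    [1, [0, 0, 0.05], 0],
    [1, [0, 0, 0.04], 0],
    [1, [0, 0, 0], 0],
  ],
)

```text
time: 16.7
eef_pos: [621.6, -156.3, 103.3]
tcp_rot: [150.8, -2.8, 75.6]
wrist_force: [-5.3, -0.1, 3.8]
grip_width: 37.2
gripper_force: 59.1
```

```bash
python3 - <<'E'
from plan import *
show(); hub()
E
```

```text
t 16.7 pos [ 621.6 -156.3  103.3] q [-23.5  -8.8 -26.3  43.9   6.9  83.4] F [-5.3 -0.1  3.8] z tilt 29.3 az -9.3 y az -16.0 w 37.2 gf 59.1
cog mid in hub [ 0.8  2.7 23.4] tool z in hub [-0.014  0.047 -0.999] tool y in hub [ 1.    -0.018 -0.015] F hub [-2.5 -1.5  5.8]
```

Emit:
drive_tool(
  steps=[
    [1, [0, 0, 0.05], 0],
    [1, [0, 0, 0.05], 0],
    [1, [0, 0, 0], 0],
  ],
)

```text
time: 17.0
eef_pos: [622.6, -156.5, 101.5]
tcp_rot: [150.9, -2.8, 75.6]
wrist_force: [-19.4, 4.2, 15.5]
grip_width: 37.1
gripper_force: 62.1
```

```bash
python3 - <<'E'
from plan import *
show(); hub()
E
```

```text
t 17.0 pos [ 622.6 -156.5  101.5] q [-23.5  -8.5 -26.2  43.8   6.8  83.4] F [-19.4   4.2  15.5] z tilt 29.2 az -9.4 y az -16.0 w 37.1 gf 62.1
cog mid in hub [ 0.8  2.8 21.4] tool z in hub [-0.015  0.046 -0.999] tool y in hub [ 1.    -0.018 -0.016] F hub [-9.4 -0.9 23.4]
```

The cog is seated: firm axial stop at about 21.4 mm. I ease off, open a little, let it settle and withdraw.

Emit:
drive_tool(
  squeeze=20,
  steps=[
    [1, [0, 0, -0.03], 0],
    [1, [0, 0, 0], 0],
    [-0.15, [0, 0, 0], 0],
    [-0.15, [0, 0, 0], 0],
    [-0.15, [0, 0, 0], 0],
    [-0.15, [0, 0, 0], 0],
    [-0.15, [0, 0, -0.1], 0],
    [-0.15, [0, 0, -0.3], 0],
    [-0.15, [0, 0, -0.5], 0],
    [-0.15, [0, 0, -0.7], 0],
    [-0.15, [0, 0, -0.7], 0],
    [-0.15, [0, 0, -0.3], 0],
  ],
)

```text
time: 18.2
eef_pos: [574.1, -149.3, 196.9]
tcp_rot: [150.3, -2.7, 75.6]
wrist_force: [0.3, -0.4, 1.4]
grip_width: 49.3
gripper_force: 0.0
```

```bash
python3 - <<'E'
from look import *
show(); hub()
s,R=st(); OFF0=OFF.copy()
c=np.array(ROOT+22*ez)
out=[]
B=np.c_[ex,ey,ez]
for n,(x0,y0,w,h) in zip(("side","top"),((300,195,100,92),(308,120,90,92))):
    cc=ctrl.capture(n); im=np.mean([cc["image"],ctrl.capture(n)["image"]],0).astype(np.uint8); k=4
    im=np.ascontiguousarray(cv2.resize(im[y0:y0+h,x0:x0+w,::-1],None,fx=k,fy=k,interpolation=cv2.INTER_CUBIC))
    for r in cogring(c,B)[::2]: cv2.polylines(im,[np.int32((proj(cc,r)-(x0,y0)+.5)*k)],True,(255,0,255),1)
    out.append(im)
cv2.imwrite("pics/home.png",np.hstack(out))
import plan; plan.OFF=np.zeros(3)
r,P,R=plan.goto([0,-49,78],0,5,1); print(json.dumps(r))
r,P,R=plan.goto([0,-49,58],0,3,1,P,R); print(json.dumps(r))
E
```

```text
t 18.2 pos [ 574.1 -149.3  196.9] q [-25.1 -19.1 -24.   56.2   7.6  82. ] F [ 0.3 -0.4  1.4] z tilt 29.8 az -9.6 y az -16.0 w 49.3 gf 0.0
cog mid in hub [  6.2  -2.6 128.4] tool z in hub [-0.005  0.045 -0.999] tool y in hub [ 1.    -0.018 -0.006] F hub [ 1.1 -0.3  1. ]
[[1, [-0.25, -0.01, 0.21], 0.0], [1, [-0.25, -0.01, 0.21], 0.0], [1, [-0.25, -0.01, 0.21], 0.0], [1, [-0.25, -0.01, 0.21], 0.0], [1, [-0.25, -0.01, 0.21], 0.0]]
[[1, [-0.01, 0.0, 0.17], 0.0], [1, [-0.01, 0.0, 0.17], 0.0], [1, [-0.01, 0.0, 0.17], 0.0]]
```

View pics/home.png

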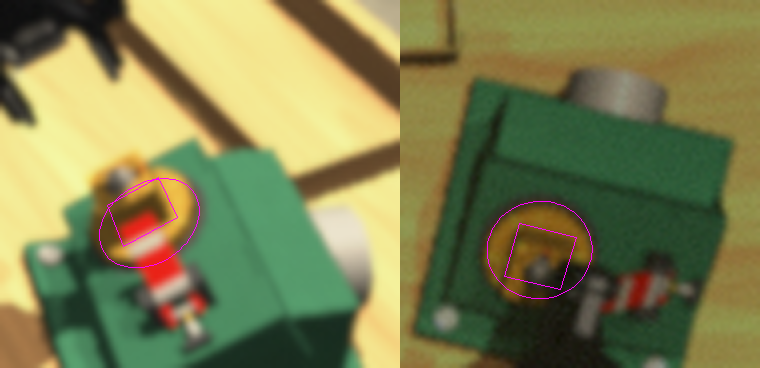

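Picture: the cog sits flat on the face, with the spindle tip showing out of the collar at side px (120,180). The keeper is still raised. Next I push it with the fingers shut.

Emit:
drive_tool(
  squeeze=40,
  steps=[
    [1, [-0.25, 0, 0], 0],
    [1, [-0.25, 0, 0], 0],
    [1, [-0.25, 0, 0.2], 0],
    [1, [-0.25, 0, 0.25], 0],
    [1, [-0.25, 0, 0.25], 0],
    [1, [0, 0, 0.3], 0],
    [1, [0, 0, 0], 0],
    [1, [0, 0, 0], 0],
  ],
)

```text
time: 19.2
eef_pos: [580.1, -199.9, 153.4]
tcp_rot: [150.8, -2.8, 75.6]
wrist_force: [0.2, 0.1, -0.6]
grip_width: 0.2
gripper_force: 0.0
```

```bash
python3 - <<'E'
import plan; from plan import *
plan.OFF=np.zeros(3); show(); hub()
r,P,R=plan.goto([0,-49,60],0,3,1); print(json.dumps(r))
r,P,R=plan.goto([0,-47,27],0,11,1,P,R); print(json.dumps(r[0]))
E
```

```text
t 19.2 pos [ 580.1 -199.9  153.4] q [-30.6 -14.2 -24.9  51.6  10.2  77.1] F [ 0.2  0.1 -0.6] z tilt 29.3 az -9.3 y az -16.0 w 0.2 gf 0.0
cog mid in hub [  0.7 -50.1  81.4] tool z in hub [-0.014  0.047 -0.999] tool y in hub [ 1.    -0.018 -0.015] F hub [-0.2  0.2 -0.5]Traceback (most recent call last):
  File "<stdin>", line 3, in <module>
AttributeError: 'function' object has no attribute 'goto'
```

Emit:
drive_tool(
  steps=[
    [1, [0, 0, 0.12], 0],
    [1, [0, 0, 0.12], 0],
    [1, [0, 0, 0.12], 0],
    [1, [0, 0, 0.12], 0],
    [1, [0, 0, 0.08], 0],
    [1, [0, 0, 0.08], 0],
    [1, [0, 0, 0.08], 0],
    [1, [0, 0, 0.08], 0],
  ],
)

```text
time: 20.0
eef_pos: [596.4, -200.0, 128.0]
tcp_rot: [150.7, -3.1, 75.8]
wrist_force: [-6.8, 8.3, 8.7]
grip_width: 0.1
gripper_force: 5.8
```

```bash
python3 - <<'E'
from plan import *
show(); hub()
E
```

```text
t 20.0 pos [ 596.4 -200.   128. ] q [-29.8 -11.1 -25.4  48.   10.2  77.7] F [-6.8  8.3  8.7] z tilt 29.5 az -8.6 y az -15.9 w 0.1 gf 5.8
cog mid in hub [  1.7 -46.   51.5] tool z in hub [-0.011  0.053 -0.999] tool y in hub [ 1.    -0.017 -0.012] F hub [-3.1  6.3 11.9]
```

Emit:
drive_tool(
  steps=[
    [1, [-0.01, 0, 0.08], 0],
    [1, [-0.01, 0, 0.08], 0],
    [1, [-0.01, 0, 0.08], 0],
    [1, [-0.01, 0, 0.08], 0],
    [1, [0, 0, 0.08], 0],
    [1, [0, 0, 0], 0],
  ],
)

```text
time: 20.6
eef_pos: [602.3, -205.5, 110.7]
tcp_rot: [150.9, -2.8, 75.6]
wrist_force: [-0.6, -0.1, -0.6]
grip_width: -0.1
gripper_force: 0.0
```

```bash
python3 - <<'E'
from plan import *
show(); hub()
E
```

```text
t 20.6 pos [ 602.3 -205.5  110.7] q [-29.8  -9.2 -25.7  45.8   9.8  77.8] F [-0.6 -0.1 -0.6] z tilt 29.3 az -9.4 y az -16.0 w -0.1 gf 0.0
cog mid in hub [ -0.8 -49.8  32.9] tool z in hub [-0.015  0.046 -0.999] tool y in hub [ 1.    -0.019 -0.016] F hub [-0.8 -0.2 -0.2]
```

The force is gone, so the keeper has flipped. I withdraw and look.

Emit:
drive_tool(
  steps=[
    [1, [0, 0, -0.3], 0],
    [1, [0, 0, -0.7], 0],
    [1, [0, -0.3, -0.9], 0],
    [1, [0, -0.5, -0.9], 0],
    [1, [0, -0.5, -0.7], 0],
    [1, [0, 0, 0], 0],
    [1, [0, 0, 0], 0],
  ],
)

```text
time: 21.3
eef_pos: [491.9, -182.5, 211.3]
tcp_rot: [150.5, -2.7, 75.6]
wrist_force: [0.1, -0.4, 0.3]
grip_width: 0.1
gripper_force: 0.0
```

```bash
python3 - <<'E'
from look import *
show(); c=ROOT+22*ez; B=np.c_[ex,ey,ez]; out=[]
for n,(x0,y0,w,h) in zip(("side","top"),((300,195,100,92),(308,120,90,92))):
    cc=ctrl.capture(n); im=np.mean([cc["image"],ctrl.capture(n)["image"]],0).astype(np.uint8); k=4
    im=np.ascontiguousarray(cv2.resize(im[y0:y0+h,x0:x0+w,::-1],None,fx=k,fy=k,interpolation=cv2.INTER_CUBIC))
    P=ROOT-75*ey+17.5*ez
    for u in proj(cc,[P,P+47*ey,ROOT+52*ez]): cv2.circle(im,tuple(np.int32((u-(x0,y0)+.5)*k)),2,(255,255,0),-1)
    out.append(im)
cv2.imwrite("pics/final.png",np.hstack(out))
E
```

```text
t 21.3 pos [ 491.9 -182.5  211.3] q [-35.1 -29.2 -29.1  62.9  12.3  73. ] F [ 0.1 -0.4  0.3] z tilt 29.6 az -9.7 y az -16.0 w 0.1 gf 0.0
```

View pics/final.png

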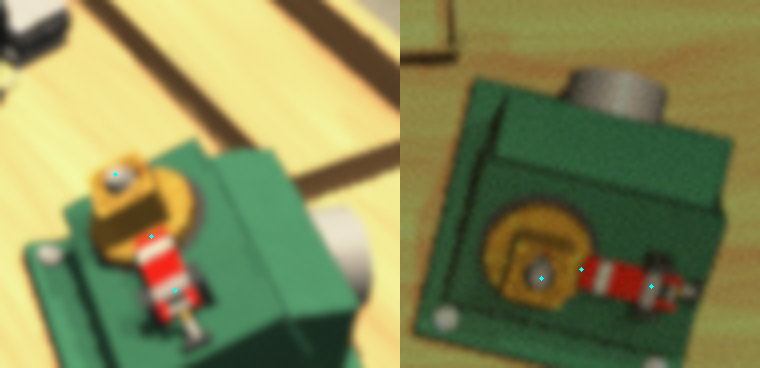

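The keeper lies flat with its tip over the cog's rim, at side (152,236) and top (582,269). The cog is home with the spindle tip showing out of the collar. The arm is clear, so I hand in.

```bash
python3 -c "
from bench import ctrl; print(ctrl.hand_in())"
```

```text
the job is handed in; nothing more can be done
None
```

The brass cog is home on the spindle with the red keeper snapped over its rim, and I handed the job in at about 21 s with the arm clear; `hand_in()` returned no verdict, so this rests on the last picture and the force readings.

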